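Hook the jar tray out to its stop

ROBOT

A 7-joint arm with a two-finger parallel gripper is mounted at the origin on a cart in front of the work surface, level with it; the furniture and walls round the work are solid. World frame = base frame: x ahead of the robot, y to its left, z up, the work surface at z = 0. Lengths are in m, angles in rad, forces in N, time in s.
With the tool pointing down it reaches from about 0.4 to 0.85 m from the base axis. Payload 10.4 kg.
Tool frame: the origin (TCP) lies on the mounting face of the last link; the fingertips stand 173 mm ahead of it and the grasp point (between the pads) lies 155 mm ahead of it (manip.tip_extent is the distance from the TCP to the fingertips, in m); z points along the fingers, y is the line along which they close (so a half turn about z gives the same grasp; the last joint's range is limited). The gripper opens to 85 mm and grips with 20 to 120 N. Pads are 22 mm wide; open, the fingers measure 114 mm over their backs; the gripper's body (76 mm by 85 mm) begins 54 mm behind the grasp point. The pads swing forward as they close: fully open they stand 13 mm farther back than shut.
Start: joints at [1.171, 0.332, -0.065, 1.46, 0.022, 1.35, -0.088], TCP at [0.23, -0.581, 0.405] pointing down, gripper open.
Joint ranges: [-2.6, 2.6], [-0.5, 2.12], [-1.47, 1.34], [0.16, 2.42], [-1.27, 4.41], [0.06, 2.06], [-2.6, 2.6]. Speed limits (rad/s): [2.22, 2.22, 2.79, 2.79, 3.14, 3.14, 3.14].

INTERFACE

Orientations are given as a unit quaternion [x, y, z, w].
In Python, from workcell import manip gives the robot as it stands.
- The arm moves only by the tool move_arm, never from a script. Its argument "plan" is one flat list of numbers, 7 for each row, row after row: the turn, a rotation vector about the tool's x, y, z in rad, then the shift along the tool's x, y, z in m, then the finger opening in m, from 0 to 0.0854. In form: [ax, ay, az, dx, dy, dz, gripper, ax, ay, az, dx, dy, dz, gripper, ...]. A call has 1 to 12 rows; each row is the pose to reach, as a shift and turn from the pose commanded when the call began, along the tool's axes at that moment; what a row does not reach only later rows make up. A row lasts 1/8 s, in which the tool goes at most 62.5 mm and 10.7 degrees, less where a joint would pass 70% of its speed; a pose out of reach is approached as far as the arm can. A call with a gripper value outside its range is refused whole. The fingers move at their own pace and stop on an object; "squeeze" is the grip in N (left out, the last holds). Time passes only in rows, so rows that repeat a pose let the fingers close. It gives the time, the measured TCP pose, the force, the opening and the grip force at its end, in the units of the state.
- manip.get_obs(): the state, without advancing time (a new reading comes with each control period).
- manip.camera(name): name is "side" or "top" or "wrist"; returns a dict with "color" (384x512x3 uint8, red, green, blue), "fx", "fy", "cx", "cy" (pixels), "cam_to_world" (4x4, takes a point from camera to world coordinates); the wrist camera has in their place "mount" (4x4, takes a point from camera to tool coordinates, whose origin is the TCP and whose axes are the flange's). Camera axes: x right, y down, z forward; pixel columns grow to the right and rows downward; lengths in m; the calibration is good to about 2 mm. A picture is of the moment at which its call begins: read the wrist's pose just before it. There is no depth.
- manip.hand_in(): hands the job in; it is judged then, once.
Trained networks look in a picture, given as the dict that the camera call returned (one of the last four; its "shot" number tells which), for a name from the list of things; names that differ only in an ending like _2 or _b are one class to them, and where a whole thing is asked for, a point or a joint stands for the part that bears it (a point fixed in the world has none). Each returns a list of dicts, best first, with "conf" (0 to 1); they miss things now and then, are a little off and sometimes report something else, mostly with a low value. They report only what shows in the picture. A call takes as long as a camera call.
- manip.look_for(picture, label): "position" ([x, y, z] in m, in the coordinates of the camera as it stood for that picture, good to about 4 mm: the middle of the surface that is visible of it).
- manip.silhouettes(picture, label): "pixels" (384x512 bool, what is visible of it).
- manip.tip_of(picture, label): "position" ([x, y, z] in m, in the coordinates of the camera as it stood for that picture, good to about 4 mm: a listed point, or the origin of a listed thing).
The state is a dict: "clock": time; "joint_pos": joint angles; "joint_velocities": joint speeds; "tau": joint torques, N m; "position": TCP position; "ee_rot": TCP orientation; "ft_force": force on the tool from outside, world axes, zero at the start; "torque": the same for the moment, N m; "grip_width": opening from 0.0 (shut) to 1.0 (fully open); "grasp_force": force on a finger pad.
Only numpy, scipy, OpenCV 4.12 (cv2) and the standard library are available. Lean on these libraries where they do the work, as an engineer would, in place of code of your own. Each camera call takes 0.05 s, during which the arm holds its last target. There are 200 camera calls.

TASK

Take the pull hook from its rest, drop its prong into the eye of the jar tray in the covered bay, and drag the tray out along its guides until it is pressed firmly against the sprung stop's collar, with about a kilogram of force for a moment and never more than one and a half. Unhook without pushing the tray back from the stop, and lay the hook back in its rest. Move the tray only with the hook, keep the fingers off it, and leave the bottles around undisturbed.

Things in the scene. Friction and masses are not known exactly. Their poses are not given: they have to be found in the camera images.
- hook_grip (a point): Pull hook, 166 mm, 0.14 kg: black handle 112 x 14 x 18 mm (x -76 to +36), then an 8 mm steel rod to x = 85, bent straight down into a 6 mm prong with round end. Site: middle of the handle's width and height, where to grip (free from x -35 to +35, from above, across the 14 mm; firmly, as dragging twists it). x along the handle to the prong, z up. On the rest it starts 70 mm above the table.
- hook_tip (a point): Lower end of the prong, which points down: in the hook's frame at x = 85, y = 0, z = -52 mm from hook_grip. Same axes.
- rest: Wooden hook rest, base 150 x 50 x 6 mm, fixed; origin at its base centre on the table, x along it. Posts at x = -55 and +55 mm with U notches (2.5 mm play each side, flared on top) hold the hook by handle and rod. When laid in, hook_grip lies 70 mm above this origin within a few mm of x = 0, x axes alike. A hook lifted by 30 mm is clear.
- tray: White plastic tray 125 (x) x 120 (y) x 30 mm with four dark squat jars seated in it (tops 36 mm above the tray's underside), about 0.74 kg. Slides on the bay's plate between guides, 1.5 mm play each side; drag while sliding about 3 to 7 N. Origin: outer face of its front wall, middle, at the underside. x points into the bay; it is dragged to -x.
- eye (a point): Centre of the steel pull eye on the tray's front: a level ring of 5 mm wire, hole 14 mm across, vertical axis, 14.5 mm in front of the front wall, 18 mm above the tray's underside (24 mm above the table). The prong goes in from above; 18 mm free below the ring's centre down to the plate. Axes as the tray's.
- dock: The bay, fixed: aluminium plate 390 x 150 x 6 mm with guide rails and, over x = 0 to +150 mm, a grey tunnel, roof top 57 mm above the table. Origin on the table under the middle of the tunnel's mouth. x points into the tunnel, y left; the tray comes out along -x. At the start the tray's front wall stands 5 to 20 mm outside the mouth.
- stop: Sprung stop on the bay's plate: block 34 x 26 x 28 mm, knob to 34; origin under it, at x -208, y 43, z 6 mm of the bay. Its rod points to +x, set anew each time: face of the 20 mm rubber collar at x = 67 to 107 mm, i.e. met with the tray's front 101 to 141 mm outside the mouth. Collar 8 N/mm: press it 6 to 15 N beyond plain drag. A pin (under 1 N) stands 6 mm out of it and follows the tray back.
- vial: Bystander: small glass vial with white cap, 45 mm wide, 68 mm high, loose, standing; origin at its underside.
- flask: Bystander: black faceted glass flask with ball stopper, 66 x 85 x 97 mm, loose; origin at its underside.
- bottle: Bystander: tall clear bottle with white cap, 67 mm wide, 214 mm high, loose; origin at its underside.

How it is judged:
On the way, in this order (a step that is already met when the one before it is completed fails the run):
1. the prong of the hook is down in the tray's eye (within 7 mm of its axis, at least 5 mm below the ring's centre) (horizontal distance between hook_tip and eye below 0.007 m and z of hook_tip in the frame of eye below -0.005 m), for 0.1 s.
2. the hook pulls on the tray and presses it against the stop with at least 6 N, for 0.3 s (contact force between tray and stop above 6 N and contact force between hook and tray above 4 N and horizontal distance between hook_tip and eye below 0.009 m), for 0.3 s.
At the end, for the whole second after the job is handed in: The tray lies flat on its plate and at rest, still touching the stop (its pin reaches 6 mm), and the hook lies still in both notches of its rest, released, within 25 mm of its middle and 0.12 rad of its direction (contact force between tray and stop above 0.05 N and angle between tray's own z axis and vertical below 0.05 rad and linear speed of each of tray, hook below 0.01 m/s and z of hook_grip in the frame of rest between 0.064 and 0.076 m and horizontal distance between hook_grip and rest below 0.025 m and angle between the x axis of hook_grip and the x axis of rest, either way round below 0.12 rad and contact force between the fingers and hook below 0.1 N).
It fails at once if the tray is pressed against the stop with more than 15 N (contact force between tray and stop above 15 N).
It fails at once if the hook presses or pulls on the tray with more than 28 N (contact force between hook and tray above 28 N).
It fails at once if the fingers touch the tray (contact force between the fingers and tray above 0.5 N).
It fails at once if the vial, flask or bottle is moved more than 20 mm or tipped ((distance of vial from where it was at the start of the episode above 0.02 m or angle between vial's own z axis and vertical above 0.3 rad) or (distance of flask from where it was at the start of the episode above 0.02 m or angle between flask's own z axis and vertical above 0.3 rad) or (distance of bottle from where it was at the start of the episode above 0.02 m or angle between bottle's own z axis and vertical above 0.3 rad)).
It also fails if it takes over 72 s, if anything falls off the work surface, if the arm or the gripper's body presses on something with over 40 N, if the wrist force passes 120 N, or if a joint passes its speed limit or range.

## Working session

There is one attempt and no reset: what is moved stays moved. The work goes in short steps, Python scripts to look and compute and a tool call to move; the robot and the scene stay as the last step left them, time stands still between calls to the robot, and variables do not carry over. Pictures are saved under pics/ and viewed, at most 10 in all, crops included, and the job is handed in when it is done.

Besides the shell and the picture viewer there is one more tool, called after "Emit:" as name(argument=value, ...), one argument or row to a line, values as JSON. move_arm: Moves the arm, as the interface text tells. Its arguments: {"type":"object","properties":{"plan":{"type":"array","items":{"type":"number"}},"squeeze":{"type":"number"}},"required":["plan"]}

```bash
mkdir -p pics
cat > h.py <<'E'
from workcell import manip
import numpy as np, cv2
from scipy.spatial.transform import Rotation as R
def T_tool(o):
    T=np.eye(4);T[:3,:3]=R.from_quat(o["ee_rot"]).as_matrix();T[:3,3]=o["position"];return T
def shot(n):
    o=manip.get_obs();p=manip.camera(n)
    T=np.array(p["cam_to_world"]) if "cam_to_world" in p else T_tool(o)@np.array(p["mount"])
    return p,T
def w(T,x): return (T@np.append(x,1))[:3]
def px(p,T,X):
    c=(np.linalg.inv(T)@np.append(X,1))[:3];return np.array([p["fx"]*c[0]/c[2]+p["cx"],p["fy"]*c[1]/c[2]+p["cy"]])
def ray(p,T,u,v,z):
    d=T[:3,:3]@np.array([(u-p["cx"])/p["fx"],(v-p["cy"])/p["fy"],1]);o=T[:3,3];return o+d*(z-o[2])/d[2]
def save(p,f,s=1): cv2.imwrite(f,cv2.resize(p["color"][:,:,::-1],None,fx=s,fy=s))
E
python3 - <<'E'
from h import *
np.set_printoptions(precision=4,suppress=True)
o=manip.get_obs();print(o)
ims=[]
for n in("top","side"):
    p,T=shot(n);print(n,T[:3,3]);ims.append(p);save(p,f"pics/{n}0.png",1.5)
    for l in["hook_grip","hook_tip","rest","tray","eye","dock","stop","vial","flask","bottle"]:
        r=manip.tip_of(p,l)
        print(l,[(w(T,d["position"]),round(d["conf"],2)) for d in r[:2]])
E
```

```text
{'clock': 0.0, 'joint_pos': array([ 1.1714,  0.3329, -0.0647,  1.461 ,  0.0216,  1.3499, -0.0885]), 'joint_velocities': array([-0.0004, -0.0005,  0.0018, -0.0002,  0.0003, -0.0002, -0.0005]), 'tau': array([  0.0015, -62.5463,   0.05  , -39.1611,   0.0163,   0.0099,
         0.    ]), 'position': array([ 0.2299, -0.581 ,  0.4039]), 'ee_rot': array([ 0.9823,  0.1873, -0.0002, -0.0007]), 'ft_force': array([ 0.1241, -0.7114, -0.1783]), 'torque': array([ 0.0124, -0.0009,  0.0058]), 'grasp_force': 0.0, 'grip_width': 0.9989520386051247}
top [ 0.4389 -0.0102  0.9494]
hook_grip [(array([ 0.4775, -0.3102,  0.0666]), 0.76), (array([ 0.6931, -0.0495,  0.0246]), 0.74)]
hook_tip [(array([ 0.5628, -0.2922,  0.0133]), 0.78)]
rest [(array([ 0.4783, -0.3107,  0.0033]), 0.58)]
tray [(array([ 0.7089, -0.0457,  0.0047]), 0.88), (array([0.7037, 0.307 , 0.0013]), 0.44)]
eye [(array([ 0.6937, -0.0486,  0.0245]), 0.81), (array([ 0.4788, -0.3116,  0.0716]), 0.74)]
dock []
stop [(array([ 0.505 , -0.0091,  0.0084]), 0.57)]
vial [(array([ 0.4944,  0.2916, -0.0015]), 0.59)]
flask [(array([ 0.6997,  0.3037, -0.0016]), 0.87)]
bottle [(array([ 0.6572, -0.2898,  0.0047]), 0.71)]
side [0.3593 0.7368 0.9978]
hook_grip [(array([ 0.4805, -0.3154,  0.0674]), 0.78)]
hook_tip [(array([ 0.5625, -0.2911,  0.0186]), 0.75)]
rest [(array([ 0.4849, -0.3095, -0.0015]), 0.63)]
tray [(array([ 0.7062, -0.0431,  0.0062]), 0.63)]
eye [(array([ 0.6954, -0.045 ,  0.0202]), 0.55)]
dock [(array([ 0.7145, -0.0481, -0.0026]), 0.95)]
stop [(array([ 0.5063, -0.0044,  0.0032]), 0.64)]
vial [(array([ 0.495 ,  0.2959, -0.0015]), 0.86)]
flask [(array([ 0.7045,  0.3027, -0.0026]), 0.85)]
bottle [(array([ 0.6656, -0.2874,  0.0026]), 0.89)]
```

View pics/top0.png

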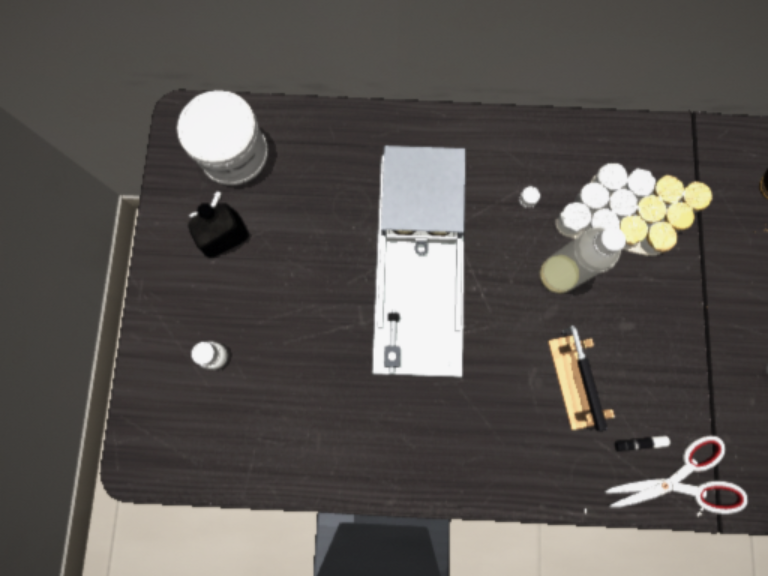

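View pics/side0.png

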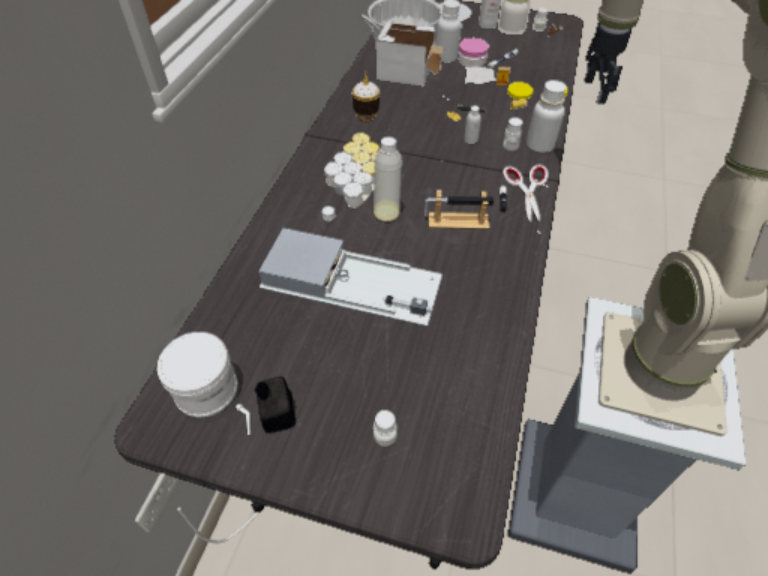

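The top view shows the tray's eye at (421,248), the stop at (393,355), the hook on its rest from (575,330) to (600,428) and the bottle at (585,265). The network positions agree with this picture and with the side view. Next I move above the hook.

Emit:
move_arm(
  plan=[0,0,0.03,0.055,-0.026,0.01,0.0854,0,0,0.06,0.11,-0.053,0.02,0.0854,0,0,0.09,0.165,-0.08,0.04,0.0854,0,0,0.12,0.22,-0.106,0.05,0.0854,0,0,0.13,0.275,-0.133,0.06,0.0854,0,0,0.13,0.33,-0.159,0.06,0.0854,0,0,0.13,0.33,-0.159,0.06,0.0854,0,0,0.13,0.33,-0.159,0.06,0.0854],
  squeeze=60,
)

```text
clock: 2.1
position: [0.4781, -0.3123, 0.3447]
ee_rot: [0.992, 0.123, -0.0, 0.0]
ft_force: [-0.1, -1.3, -0.5]
grip_width: 0.999
grasp_force: 0.0
```

Run:
```python
from h import *
np.set_printoptions(precision=4,suppress=True)
p,T=shot("wrist");o=manip.get_obs();print(o["position"],R.from_quat(o["ee_rot"]).as_matrix()[:,0])
save(p,"pics/w1.png",1.2)
for l in["hook_grip","hook_tip","rest","eye","bottle"]:
    print(l,[(w(T,d["position"]),px(p,T,w(T,d["position"])),round(d["conf"],2)) for d in manip.tip_of(p,l)[:2]])
s=manip.silhouettes(p,"hook_grip")
if s:
    m=s[0]["pixels"];v,u=np.nonzero(m);P=np.array([ray(p,T,a,b,0.074)[:2] for a,b in zip(u,v)])
    c=P.mean(0);print(s[0]["conf"],c,cv2.fitLine(P.astype(np.float32),cv2.DIST_HUBER,0,.01,.01).ravel(),cv2.minAreaRect(P.astype(np.float32)*1000))
```

```text
[ 0.4776 -0.313   0.3447] [ 0.9701  0.2428 -0.0005]
hook_grip [(array([ 0.4809, -0.3104,  0.0738]), array([253.5629, 191.8033]), 0.97)]
hook_tip []
rest [(array([ 0.486 , -0.3104,  0.0007]), array([255.0589, 166.5423]), 0.62)]
eye []
bottle []
0.91 [ 0.4832 -0.3103] [ 0.9674  0.2533  0.4832 -0.3103] ((484.7452087402344, -310.65631103515625), (165.19320678710938, 14.985472679138184), 13.604896545410156)
```

View pics/w1.png

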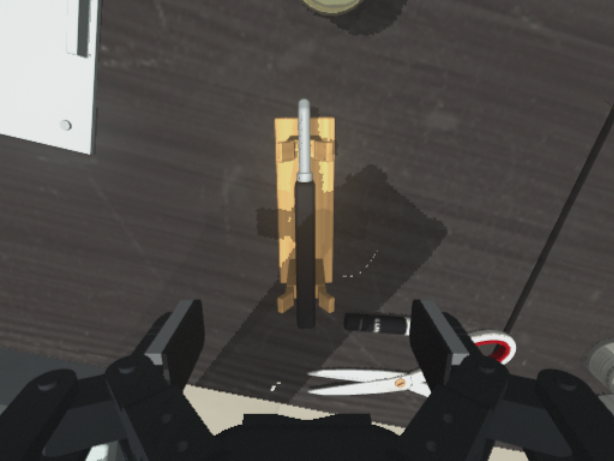

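The wrist picture shows the hook at column 305, upright in the frame, from its black end at (305,325) to the rod bend at (303,102). The gripper is centred and aligned on it within 1 mm. I descend and grip.

Emit:
move_arm(
  plan=[0,0,0,0,0,0.03,0.0854,0,0,0,0,0,0.06,0.0854,0,0,0,0,0,0.09,0.0854,0,0,0,0,0,0.11,0.0854,0,0,0,0,0,0.117,0.0854,0,0,0,0,0,0.117,0.0854,0,0,0,0,0,0.117,0.03,0,0,0,0,0,0.117,0,0,0,0,0,0,0.117,0,0,0,0,0,0,0.117,0,0,0,0,0,0,0.117,0,0,0,0,0,0,0.117,0],
  squeeze=100,
)

```text
clock: 3.95
position: [0.4785, -0.312, 0.2282]
ee_rot: [0.992, 0.123, 0.0, 0.0]
ft_force: [-1.4, 0.6, 5.8]
grip_width: 0.139
grasp_force: 97.7
```

Emit:
move_arm(
  plan=[0,0,0,0,0,-0.02,0,0,0,0,0,0,-0.045,0,0,0,0,0,0,-0.06,0,0,0,0.04,0.017,-0.04,-0.06,0,0,0,0.08,0.034,-0.08,-0.06,0,0,0,0.12,0.051,-0.121,-0.06,0,0,0,0.16,0.084,-0.158,-0.06,0,0,0,0.2,0.118,-0.195,-0.06,0,0,0,0.23,0.14,-0.22,-0.06,0,0,0,0.23,0.153,-0.235,-0.06,0,0,0,0.23,0.153,-0.235,-0.06,0,0,0,0.23,0.153,-0.235,-0.06,0],
)

```text
clock: 5.45
position: [0.5689, -0.0483, 0.2874]
ee_rot: [1.0, 0.008, -0.0, 0.0]
ft_force: [0.2, -0.8, -1.9]
grip_width: 0.14
grasp_force: 97.7
```

Run:
```python
from h import *
np.set_printoptions(precision=4,suppress=True)
p,T=shot("wrist");o=manip.get_obs();X=R.from_quat(o["ee_rot"]).as_matrix()[:,0];print(o["position"],X,o["ft_force"])
save(p,"pics/w2.png",1.5)
def rep(p,T):
  for l in["hook_grip","hook_tip","eye","tray","stop","dock"]:
    print(l,[(w(T,d["position"]),px(p,T,w(T,d["position"]))*1.5,round(d["conf"],2)) for d in manip.tip_of(p,l)[:2]])
rep(p,T)
t,Tt=shot("top");rep(t,Tt)
s=manip.silhouettes(t,"dock")
if s:
    m=s[0]["pixels"];print(m.sum());cv2.imwrite("pics/dm.png",m*255)
```

```text
[ 0.5689 -0.0484  0.2876] [ 0.9999  0.0148 -0.0005] [-0.1029 -0.4374 -1.0635]
hook_grip [(array([ 0.5696, -0.0487,  0.1271]), array([383.6138, 397.0464]), 0.61)]
hook_tip []
eye [(array([ 0.6932, -0.0425,  0.0183]), array([374.1657,  45.8284]), 0.79)]
tray [(array([ 0.7062, -0.0446,  0.0101]), array([379.0781,  19.2879]), 0.72)]
stop [(array([ 0.5045, -0.0005,  0.0036]), array([305.7118, 381.2718]), 0.96)]
dock [(array([ 0.7172, -0.0477,  0.0017]), array([385.6411,  -1.4188]), 0.9), (array([ 0.6936, -0.045 ,  0.0211]), array([379.3831,  43.7603]), 0.15)]
hook_grip []
hook_tip []
eye []
tray []
stop [(array([ 0.5067, -0.0055,  0.0076]), array([391.2517, 355.9827]), 0.71)]
dock []
2794[ WARN:0@2.684] global loadsave.cpp:1063 imwrite_ Unsupported depth image for selected encoder is fallbacked to CV_8U.
```

View pics/w2.png

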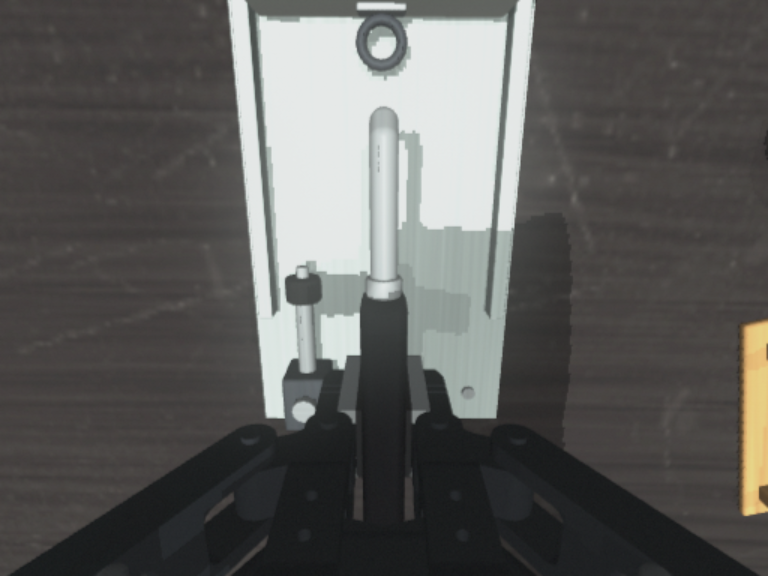

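The picture shows the eye's hole at (381,42), the hook rod's end at (383,110), and the stop's collar at (303,289) with its front edge near v=278. The plate edges run from (230,0) to (265,418) and from (535,0) to (497,418).

Run:
```python
from h import *
np.set_printoptions(precision=4,suppress=True)
p,T=shot("wrist")
f=lambda u,v,z:ray(p,T,u/1.5,v/1.5,z)
g=cv2.cvtColor(p["color"],cv2.COLOR_RGB2GRAY)
print("cam",T[:3,3])
print("eye",f(381,42,.024))
for a in[(230,0),(265,418),(535,0),(497,418)]:print(a,f(*a,.006))
for a in[(303,278),(303,266)]:print("collar",f(*a,.024))
r=g[12:45,232:276];print(cv2.HoughCircles(cv2.resize(r,None,fx=4,fy=4,interpolation=cv2.INTER_CUBIC),cv2.HOUGH_GRADIENT,2,200,param1=100,param2=15,minRadius=25,maxRadius=80))
print("rod end outline",f(383,106,.125),f(383,106,.12),f(370,200,.132),f(397,200,.132))
```

```text
cam [ 0.6497 -0.0452  0.2571]
eye [ 0.6945 -0.0436  0.024 ]
(230, 0) [0.7149 0.0303 0.006 ]
(265, 418) [0.4789 0.0284 0.006 ]
(535, 0) [ 0.7174 -0.1181  0.006 ]
(497, 418) [ 0.4815 -0.1223  0.006 ]
collar [ 0.5797 -0.0031  0.024 ]
collar [ 0.5864 -0.0034  0.024 ]
[[[111.   69.   78.8]]]
rod end outline [ 0.6595 -0.0451  0.125 ] [ 0.6599 -0.0451  0.12  ] [ 0.6349 -0.0419  0.132 ] [ 0.635  -0.0494  0.132 ]
```

Emit:
move_arm(
  plan=[0,0,0,0.015,-0.001,0.01,0,0,0,0,0.03,-0.0016,0.025,0,0,0,0,0.039,-0.0016,0.038,0,0,0,0,0.039,-0.0016,0.042,0,0,0,0,0.039,-0.0016,0.042,0,0,0,0,0.039,-0.0016,0.042,0],
)

```text
clock: 7.0
position: [0.6081, -0.0445, 0.2464]
ee_rot: [1.0, 0.008, 0.0, 0.0]
ft_force: [0.5, 0.1, -1.7]
grip_width: 0.141
grasp_force: 97.7
```

Run:
```python
from h import *
np.set_printoptions(precision=4,suppress=True)
p,T=shot("wrist");o=manip.get_obs();print(o["position"],o["ft_force"])
s,Ts=shot("side")
a=cv2.resize(p["color"][0:130,180:330],(750,650//1));a=cv2.resize(a,(600,520))
e=px(s,Ts,[.69,-.045,.05]).astype(int);print(e,o["ft_force"])
b=s["color"][max(e[1]-40,0):e[1]+40,max(e[0]-40,0):e[0]+40]
b=cv2.resize(b,(600,600),interpolation=cv2.INTER_CUBIC)[:520]
im=cv2.resize(np.hstack([a,b]),None,fx=.66,fy=.66)
cv2.imwrite("pics/c3.png",im[:,:,::-1])
for P,TT in((p,T),(s,Ts)):
  for l in["hook_tip","eye"]:
    print(l,[(w(TT,d["position"]),px(P,TT,w(TT,d["position"])),round(d["conf"],2)) for d in manip.tip_of(P,l)[:2]])
```

```text
[ 0.6082 -0.0445  0.2464] [ 0.0197  0.05   -1.3736]
[229 176] [ 0.0197  0.05   -1.3736]
hook_tip []
eye [(array([ 0.6933, -0.0455,  0.0229]), array([259.115 ,  87.9815]), 0.86)]
hook_tip [(array([ 0.6981, -0.045 ,  0.0338]), array([227.2136, 179.5912]), 0.63)]
eye [(array([ 0.6952, -0.0481,  0.0217]), array([228.5115, 181.4519]), 0.66)]
```

View pics/c3.png

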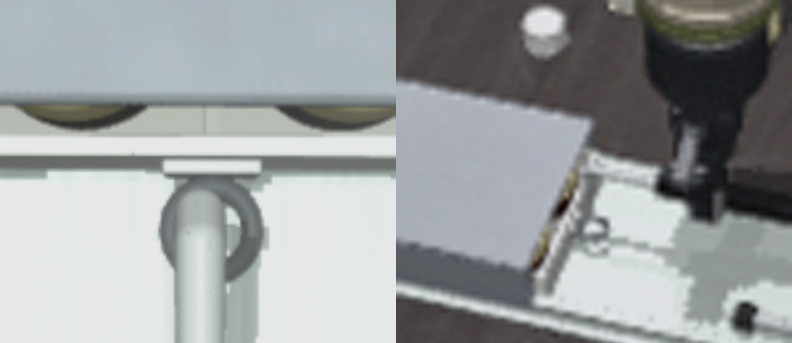

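The wrist crop shows the ring's centre at (211,229) and the rod slightly left of it at column 201 with its end at row 178. The side crop shows the ring at (595,233), but the hook is hard to separate there. I compute the residual offset.

Run:
```python
from h import *
np.set_printoptions(precision=4,suppress=True)
p,T=shot("wrist")
f=lambda a,b,z:ray(p,T,180+a/2.64,b/2.64,z)
print(T[:3,3]);print("eye",f(211,229,.024),"rod l/r",f(177,235,.0885),f(225,235,.0885),"end",f(201,178,.0885))
```

```text
[ 0.6887 -0.0431  0.2154]
eye [ 0.694  -0.0459  0.024 ] rod l/r [ 0.6913 -0.0398  0.0885] [ 0.6914 -0.0471  0.0885] end [ 0.6993 -0.0433  0.0885]
```

Emit:
move_arm(
  plan=[0,0,0,0,0.0025,0,0,0,0,0,0,0.0025,0.002,0,0,0,0,0,0.0025,0.006,0,0,0,0,0,0.0025,0.01,0,0,0,0,0,0.0025,0.014,0,0,0,0,0,0.0025,0.014,0],
)

```text
clock: 8.1
position: [0.6082, -0.0468, 0.2312]
ee_rot: [1.0, 0.008, -0.0, -0.0]
ft_force: [1.1, 0.2, -2.0]
grip_width: 0.141
grasp_force: 97.7
```

Emit:
move_arm(
  plan=[0,0,0,0,0,0.004,0,0,0,0,0,0,0.008,0,0,0,0,0,0,0.008,0,0,0,0,0,0,0.008,0],
)

```text
clock: 8.6
position: [0.6083, -0.0469, 0.2237]
ee_rot: [1.0, 0.008, 0.0, 0.0]
ft_force: [0.0, -0.5, -0.8]
grip_width: 0.14
grasp_force: 97.7
```

Emit:
move_arm(
  plan=[0,0,0,-0.003,0,0,0,0,0,0,-0.006,0,0,0,0,0,0,-0.01,0,0,0,0,0,0,-0.015,0,0,0,0,0,0,-0.02,0,0,0,0,0,0,-0.025,0,0,0,0,0,0,-0.03,0,0,0],
)

```text
clock: 9.48
position: [0.578, -0.0474, 0.2238]
ee_rot: [1.0, 0.008, 0.0, 0.0]
ft_force: [3.5, 0.4, -1.8]
grip_width: 0.143
grasp_force: 97.6
```

Emit:
move_arm(
  plan=[0,0,0,-0.006,0,0,0,0,0,0,-0.012,0,0,0,0,0,0,-0.018,0,0,0,0,0,0,-0.024,0,0,0,0,0,0,-0.03,0,0,0,0,0,0,-0.036,0,0,0,0,0,0,-0.042,0,0,0,0,0,0,-0.048,0,0,0,0,0,0,-0.054,0,0,0,0,0,0,-0.06,0,0,0,0,0,0,-0.06,0,0,0],
)

```text
clock: 10.85
position: [0.5177, -0.0485, 0.2236]
ee_rot: [1.0, 0.008, -0.001, 0.0]
ft_force: [0.7, 0.4, -1.4]
grip_width: 0.14
grasp_force: 97.7
```

Run:
```python
from h import *
np.set_printoptions(precision=4,suppress=True)
p,T=shot("wrist");o=manip.get_obs();print(o["position"],o["ft_force"],R.from_quat(o["ee_rot"]).as_rotvec())
save(p,"pics/w4.png",1.5)
```

```text
[ 0.5178 -0.0484  0.2236] [ 0.7082  0.2523 -0.9359] [ 3.1412  0.0263 -0.0021]
```

View pics/w4.png

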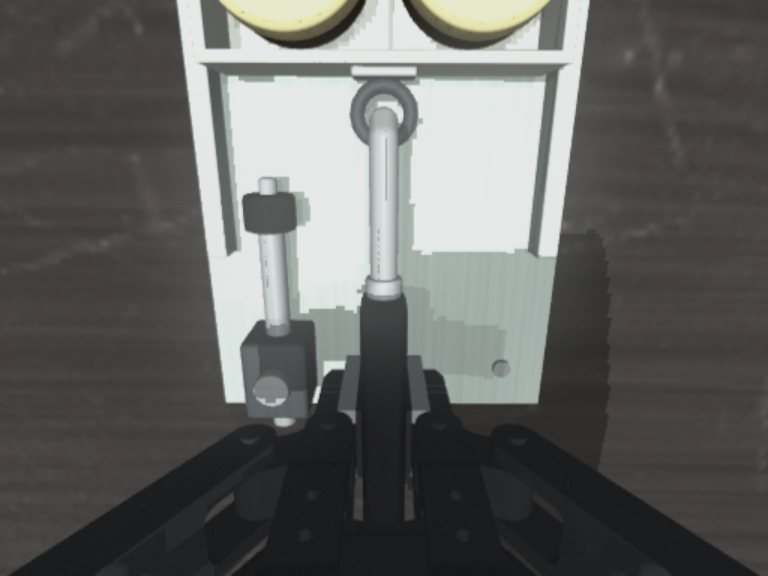

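The tray follows on the hook. The picture shows the front wall's face at v≈62–75, the pin tip at (267,179) and the collar's face at (270,195), with the hook in the ring at (384,113).

Run:
```python
from h import *
np.set_printoptions(precision=4,suppress=True)
p,T=shot("wrist")
f=lambda a,b,z:ray(p,T,a/1.5,b/1.5,z)
for z in(.02,.024):print("pin tip top",f(267,179,z+.003),"collar face",f(270,195,z+.01),f(270,198,z+.01))
print("wall bottom",f(300,76,.006),"top outer",f(300,63,.036), "eye",f(384,113,.024))
```

```text
pin tip top [ 0.5849 -0.0046  0.023 ] collar face [ 0.5799 -0.0071  0.03  ] [ 0.5788 -0.0071  0.03  ]
pin tip top [ 0.5852 -0.0056  0.027 ] collar face [ 0.5803 -0.0081  0.034 ] [ 0.5793 -0.008   0.034 ]
wall bottom [ 0.6218 -0.0153  0.006 ] top outer [ 0.6218 -0.0206  0.036 ] eye [ 0.6082 -0.0474  0.024 ]
```

Emit:
move_arm(
  plan=[0,0,0,-0.004,0,0,0,0,0,0,-0.009,0,0,0,0,0,0,-0.014,0,0,0,0,0,0,-0.019,0,0,0,0,0,0,-0.024,0,0,0,0,0,0,-0.028,0,0,0,0,0,0,-0.032,0,0,0,0,0,0,-0.034,0,0,0],
)

```text
clock: 11.95
position: [0.4841, -0.049, 0.2238]
ee_rot: [1.0, 0.008, 0.0, 0.0]
ft_force: [4.2, 0.4, -3.3]
grip_width: 0.14
grasp_force: 97.9
```

Emit:
move_arm(
  plan=[0,0,0,-0.001,0,0,0,0,0,0,-0.002,0,0,0,0,0,0,-0.003,0,0,0,0,0,0,-0.004,0,0,0],
)

```text
clock: 12.45
position: [0.4803, -0.049, 0.2237]
ee_rot: [1.0, 0.008, 0.0, 0.0]
ft_force: [3.6, -0.2, -3.4]
grip_width: 0.14
grasp_force: 97.9
```

Emit:
move_arm(
  plan=[0,0,0,-0.0005,0,0,0,0,0,0,-0.001,0,0,0,0,0,0,-0.0015,0,0,0,0,0,0,-0.002,0,0,0],
)

```text
clock: 12.95
position: [0.4783, -0.0491, 0.2237]
ee_rot: [1.0, 0.008, 0.0, 0.0]
ft_force: [3.5, 0.2, -2.9]
grip_width: 0.14
grasp_force: 97.9
```

Emit:
move_arm(
  plan=[0,0,0,-0.0005,0,0,0,0,0,0,-0.001,0,0,0],
)

```text
clock: 13.2
position: [0.4773, -0.0491, 0.2237]
ee_rot: [1.0, 0.008, 0.0, 0.0]
ft_force: [3.7, 0.4, -3.2]
grip_width: 0.138
grasp_force: 97.9
```

Emit:
move_arm(
  plan=[0,0,0,-0.0005,0,0,0,0,0,0,-0.0005,0,0,0],
)

```text
clock: 13.45
position: [0.4767, -0.0491, 0.2237]
ee_rot: [1.0, 0.008, -0.0, 0.0]
ft_force: [3.5, 0.1, -1.8]
grip_width: 0.143
grasp_force: 97.9
```

Emit:
move_arm(
  plan=[0,0,0,-0.0005,0,0,0,0,0,0,-0.0005,0,0,0],
)

```text
clock: 13.7
position: [0.4763, -0.0491, 0.2237]
ee_rot: [1.0, 0.008, 0.0, 0.0]
ft_force: [4.3, -0.9, -2.2]
grip_width: 0.143
grasp_force: 97.9
```

Emit:
move_arm(
  plan=[0,0,0,-0.0005,0,0,0,0,0,0,-0.0005,0,0,0],
)

```text
clock: 13.95
position: [0.4758, -0.0491, 0.2237]
ee_rot: [1.0, 0.008, 0.0, 0.0]
ft_force: [4.5, -0.5, -2.5]
grip_width: 0.14
grasp_force: 97.9
```

Emit:
move_arm(
  plan=[0,0,0,-0.0005,0,0,0,0,0,0,-0.0005,0,0,0],
)

```text
clock: 14.2
position: [0.4753, -0.0491, 0.2237]
ee_rot: [1.0, 0.008, -0.0, 0.0]
ft_force: [4.1, 1.4, -2.9]
grip_width: 0.143
grasp_force: 97.8
```

Emit:
move_arm(
  plan=[0,0,0,-0.0005,0,0,0,0,0,0,-0.0005,0,0,0],
)

```text
clock: 14.45
position: [0.4748, -0.0491, 0.2237]
ee_rot: [1.0, 0.008, 0.0, 0.0]
ft_force: [4.0, 0.9, -2.7]
grip_width: 0.137
grasp_force: 97.8
```

Emit:
move_arm(
  plan=[0,0,0,-0.0005,0,0,0,0,0,0,-0.0005,0,0,0],
)

```text
clock: 14.7
position: [0.4744, -0.0491, 0.2237]
ee_rot: [1.0, 0.008, 0.0, 0.0]
ft_force: [5.4, 0.7, -3.8]
grip_width: 0.142
grasp_force: 97.7
```

Emit:
move_arm(
  plan=[0,0,0,-0.0005,0,0,0,0,0,0,-0.0005,0,0,0],
)

```text
clock: 14.95
position: [0.474, -0.0491, 0.2238]
ee_rot: [1.0, 0.008, 0.0, -0.0]
ft_force: [6.6, 1.3, -4.9]
grip_width: 0.144
grasp_force: 97.6
```

Emit:
move_arm(
  plan=[0,0,0,-0.0005,0,0,0,0,0,0,-0.0005,0,0,0],
)

```text
clock: 15.2
position: [0.4737, -0.0491, 0.2238]
ee_rot: [1.0, 0.008, 0.001, -0.0]
ft_force: [8.4, 1.3, -4.9]
grip_width: 0.139
grasp_force: 97.5
```

Emit:
move_arm(
  plan=[0,0,0,-0.0005,0,0,0,0,0,0,-0.0005,0,0,0],
)

```text
clock: 15.45
position: [0.4733, -0.0491, 0.2239]
ee_rot: [1.0, 0.008, 0.001, -0.0]
ft_force: [8.0, 0.5, -6.7]
grip_width: 0.145
grasp_force: 97.5
```

Emit:
move_arm(
  plan=[0,0,0,-0.0005,0,0,0,0,0,0,-0.0005,0,0,0],
)

```text
clock: 15.7
position: [0.473, -0.0491, 0.224]
ee_rot: [1.0, 0.009, 0.001, -0.0]
ft_force: [9.7, 0.7, -7.2]
grip_width: 0.142
grasp_force: 97.5
```

Emit:
move_arm(
  plan=[0,0,0,-0.0005,0,0,0,0,0,0,-0.0005,0,0,0],
)

```text
clock: 15.95
position: [0.4727, -0.0491, 0.2241]
ee_rot: [1.0, 0.008, 0.002, -0.0]
ft_force: [11.6, 0.3, -6.6]
grip_width: 0.141
grasp_force: 97.5
```

Emit:
move_arm(
  plan=[0,0,0,-0.0005,0,0,0,0,0,0,-0.0005,0,0,0,0,0,0,-0.0005,0,0,0],
)

```text
clock: 16.32
position: [0.4724, -0.0491, 0.2242]
ee_rot: [1.0, 0.008, 0.002, -0.0]
ft_force: [12.3, 1.0, -8.5]
grip_width: 0.142
grasp_force: 97.5
```

Emit:
move_arm(
  plan=[0,0,0,0,0,0,0,0,0,0,0,0,0,0,0,0,0,0,0,0,0,0,0,0,0,0,0,0],
)

```text
clock: 16.82
position: [0.4724, -0.0491, 0.2242]
ee_rot: [1.0, 0.009, 0.002, -0.0]
ft_force: [12.0, 1.3, -8.7]
grip_width: 0.141
grasp_force: 97.5
```

Emit:
move_arm(
  plan=[0,0,0,0.001,0,0,0,0,0,0,0.002,0,0,0,0,0,0,0.003,0,0,0,0,0,0,0.003,0,0,0],
)

```text
clock: 17.32
position: [0.474, -0.0492, 0.2235]
ee_rot: [1.0, 0.008, -0.001, 0.0]
ft_force: [0.8, 1.0, -1.3]
grip_width: 0.137
grasp_force: 98.3
```

Run:
```python
from h import *
np.set_printoptions(precision=4,suppress=True)
p,T=shot("wrist");o=manip.get_obs();print(o["position"],o["ft_force"])
save(p,"pics/w5.png",1.5)
```

```text
[ 0.474  -0.0492  0.2235] [ 1.7326  0.1636 -1.1011]
```

View pics/w5.png

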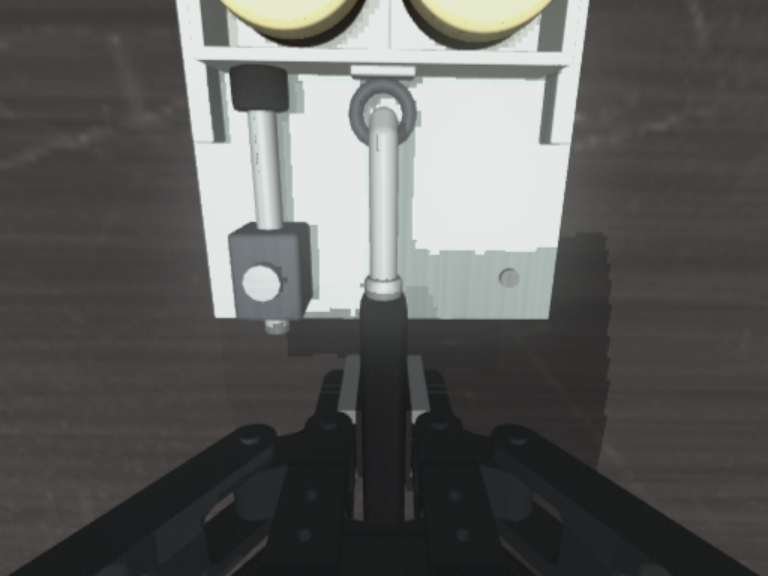

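The picture shows the collar at (258,88) against the tray's front wall and the hook still in the ring. I centre the prong and lift it out.

Emit:
move_arm(
  plan=[0,0,0,0.001,0,0,0,0,0,0,0.002,0,0,0,0,0,0,0.0035,0,0,0,0,0,0,0.0035,0,0,0],
)

```text
clock: 17.88
position: [0.4779, -0.0491, 0.2237]
ee_rot: [1.0, 0.008, -0.0, -0.0]
ft_force: [0.3, -0.0, -1.6]
grip_width: 0.143
grasp_force: 98.4
```

Emit:
move_arm(
  plan=[0,0,0,0,0,-0.003,0,0,0,0,0,0,-0.006,0,0,0,0,0,0,-0.009,0],
)

```text
clock: 18.25
position: [0.4778, -0.0491, 0.233]
ee_rot: [1.0, 0.008, 0.0, 0.0]
ft_force: [1.1, 0.2, -1.2]
grip_width: 0.14
grasp_force: 98.4
```

Emit:
move_arm(
  plan=[0,0,0,0,0,-0.015,0,0,0,0,0,0,-0.035,0,0,0,0,0,0,-0.055,0,0,0,-0.03,0,0.03,-0.055,0,0,0,-0.06,-0.001,0.07,-0.055,0,0,0,-0.1,-0.001,0.115,-0.055,0,0,0,-0.14,-0.002,0.16,-0.055,0,0,0,-0.18,-0.003,0.205,-0.055,0,0,0,-0.22,-0.003,0.24,-0.055,0,0,0,-0.23,-0.0034,0.263,-0.055,0,0,0,-0.23,-0.0034,0.263,-0.055,0,0,0,-0.23,-0.0034,0.263,-0.055,0],
)

```text
clock: 19.75
position: [0.4791, -0.3113, 0.2882]
ee_rot: [0.992, 0.123, 0.0, -0.0]
ft_force: [0.0, 0.1, -1.3]
grip_width: 0.14
grasp_force: 98.4
```

Run:
```python
from h import *
np.set_printoptions(precision=4,suppress=True)
p,T=shot("wrist");o=manip.get_obs();M=R.from_quat(o["ee_rot"]).as_matrix();print(o["position"],M[:,0],np.arctan2(M[1,0],M[0,0]))
t,Tt=shot("top");s,Ts=shot("side")
a=p["color"];c=px(t,Tt,[.6,-.1,.05]).astype(int);c2=px(s,Ts,[.5,-.31,.08]).astype(int)
C=cv2.resize(t["color"][c[1]-80:c[1]+80,c[0]-80:c[0]+80],(384,384))
D=cv2.resize(s["color"][c2[1]-40:c2[1]+40,c2[0]-40:c2[0]+40],(384,384))
im=cv2.resize(np.hstack([a,C,D]),(800,240),interpolation=cv2.INTER_AREA)
big=np.vstack([cv2.resize(a[:260,120:400],(800,340))[:,:],im])
cv2.imwrite("pics/c6.png",big[:,:,::-1])
```

```text
[ 0.4792 -0.311   0.2882] [0.9694 0.2455 0.0006] 0.24802416547153083
```

View pics/c6.png

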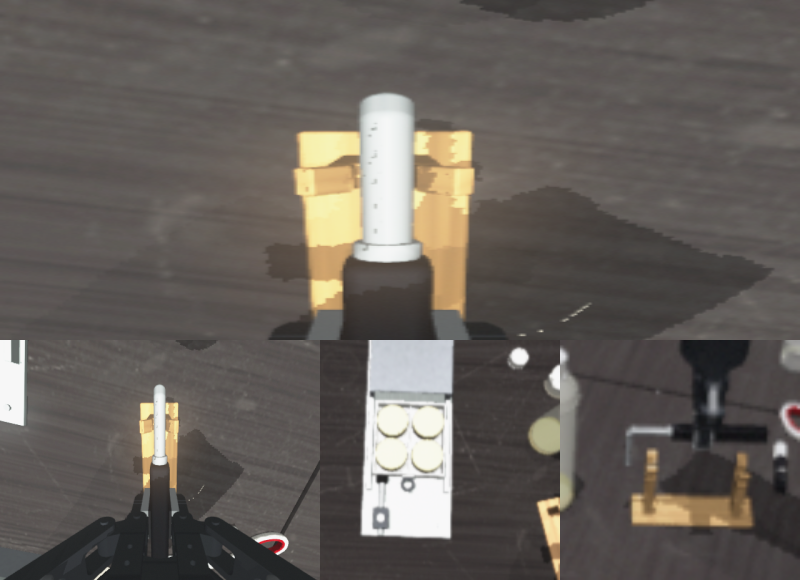

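The crops show the tray with its front wall still at the stop's collar and the hook level and lined up over the rest. I lower it now.

Emit:
move_arm(
  plan=[0,0,0,-0.0009,0.0008,0.015,0,0,0,0,-0.0009,0.0008,0.03,0,0,0,0,-0.0009,0.0008,0.04,0,0,0,0,-0.0009,0.0008,0.05,0,0,0,0,-0.0009,0.0008,0.055,0,0,0,0,-0.0009,0.0008,0.058,0,0,0,0,-0.0009,0.0008,0.06,0,0,0,0,-0.0009,0.0008,0.06,0],
)

```text
clock: 20.9
position: [0.4783, -0.3131, 0.2282]
ee_rot: [0.992, 0.123, 0.0, 0.0]
ft_force: [-0.7, 0.8, 1.3]
grip_width: 0.146
grasp_force: 98.9
```

Emit:
move_arm(
  plan=[0,0,0,0,0,0.0005,0.02,0,0,0,0,0,0.0005,0.03,0,0,0,0,0,0.0005,0.05,0,0,0,0,0,0.0005,0.07,0,0,0,0,0,0.0005,0.07,0,0,0,0,0,-0.02,0.07,0,0,0,0,0,-0.05,0.07,0,0,0,0,0,-0.08,0.07,0,0,0,0,0,-0.11,0.07,0,0,0,0,0,-0.13,0.07,0,0,0,0,0,-0.13,0.07],
)

```text
clock: 22.28
position: [0.4785, -0.3132, 0.3592]
ee_rot: [0.992, 0.123, 0.001, 0.001]
ft_force: [-0.4, 0.4, -0.2]
grip_width: 0.821
grasp_force: 0.0
```

Run:
```python
from h import *
np.set_printoptions(precision=4,suppress=True)
p,T=shot("wrist");s,Ts=shot("side");t,Tt=shot("top")
for P,TT in((p,T),(s,Ts)):
  for l in["hook_grip","hook_tip","rest","bottle"]:
    print(l,[(w(TT,d["position"]),round(d["conf"],2)) for d in manip.tip_of(P,l)[:1]])
c=px(t,Tt,[.58,-.03,.03]).astype(int);c2=px(s,Ts,[.5,-.31,.08]).astype(int)
C=cv2.resize(t["color"][c[1]-40:c[1]+40,c[0]-40:c[0]+40],(400,400),interpolation=cv2.INTER_CUBIC)
D=cv2.resize(s["color"][c2[1]-40:c2[1]+40,c2[0]-40:c2[0]+40],(400,400),interpolation=cv2.INTER_CUBIC)
cv2.imwrite("pics/c7.png",np.hstack([C,D])[:,:,::-1])
```

```text
hook_grip [(array([ 0.4788, -0.3157,  0.0733]), 0.64)]
hook_tip []
rest [(array([ 0.4831, -0.311 ,  0.0027]), 0.86)]
bottle []
hook_grip [(array([ 0.481 , -0.3167,  0.0667]), 0.72)]
hook_tip [(array([ 0.5654, -0.2947,  0.0174]), 0.5)]
rest [(array([ 0.4835, -0.3108, -0.0004]), 0.93)]
bottle [(array([ 0.6649, -0.2843,  0.0043]), 0.82)]
```

View pics/c7.png

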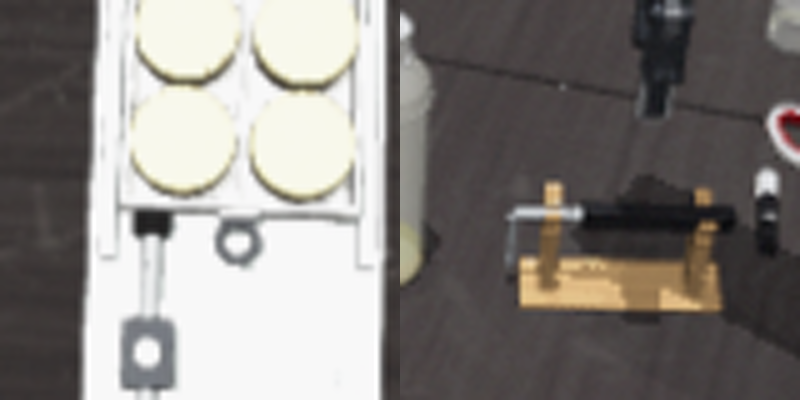

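The left crop shows the collar at (152,222) touching the tray's wall. The right crop shows the hook seated in both notches of the rest, released.

```bash
python3 -c "
from workcell import manip
print(manip.hand_in())"
```

```text
the job is handed in; nothing more can be done
None
```

I handed the job in at about 22 s of the 72 s allowed, and the hand-in returned no verdict: the tray was pressed against the stop with an estimated 8 to 11 N, judged from the wrist force, and in the last pictures it still touched the collar with the hook back in both notches of its rest.

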